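# Fit the slot nozzle to the bench extraction pipe

### The arm

A 6-joint arm with a two-finger parallel gripper is mounted at the origin on a cart in front of the work surface, level with it; the furniture and walls round the work are solid. World frame = base frame: x ahead of the robot, y to its left, z up, the work surface at z = 0. Lengths are in m, angles in degrees, forces in N, time in s.
With the tool pointing down it reaches from about 0.25 to 0.725 m from the base axis. Payload 9.7 kg.
Tool frame: the origin (TCP) lies at the very end of the fingers, on their centre line; the grasp point (between the pads) lies 19 mm behind it; y points along the fingers, x is the direction in which the jaws open and shut, and the axes are right-handed (so a half turn about y gives the same grasp; the last joint's range is limited). The gripper opens to 85 mm and grips with 20 to 120 N. Pads are 22 mm wide; open, the fingers measure 114 mm over their backs; the gripper's body (76 mm by 85 mm) begins 54 mm behind the grasp point. The pads swing forward as they close: fully open they stand 13 mm farther back than shut.
Start: joints at [63.426, 4.979, 10.078, 95.1, 0, 90], TCP at [0.246, 0.492, 0.231] pointing down, gripper open.
Joint ranges: [-179.16, 179.16], [-48.56, 103.87], [-65.8, 70.77], [-126.05, 130.52], [-82.76, 87.17], [-180, 180]. Speed limits (degrees/s): [127.2, 127.2, 147.25, 180, 180, 180].

### API

Orientations are given as [roll, pitch, yaw] about the fixed x, y, z axes, in that order (R = Rz(yaw) Ry(pitch) Rx(roll)).
In Python, from workcell import bot gives the robot as it stands.
- The arm moves only by the shell command python3 -m jog 'ROWS' [FORCE]. ROWS is JSON, a list of rows, each a list of 7 numbers: the closure, from 0 (fully open) to 1 (shut), then the shift along the world's x, y, z in units of 25 mm (1.0 is 25 mm), then the turn, a rotation vector about the world's x, y, z in units of 5 degrees (1.0 is 5 degrees). A call has 1 to 5 rows; each row is the pose to reach, as a shift and turn from the pose commanded when the call began; what a row does not reach only later rows make up. A row lasts 1/10 s, in which the tool goes at most 50 mm and 8.59 degrees, less where a joint would pass 70% of its speed; a pose out of reach is approached as far as the arm can. A call with a gripper value outside its range is refused whole. The fingers move at their own pace and stop on an object; FORCE is the grip in N (left out, the last holds). Time passes only in rows, so rows that repeat a pose let the fingers close. It gives the time, the measured TCP pose, the force and the opening at its end, in the units of the state.
- bot.get_obs(): the state, without advancing time (a new reading comes with each control period).
- bot.camera(name): name is "side" or "top" or "wrist"; returns (picture, depth): 420x560x3 uint8, red, green, blue; 420x560 float32, m along the optical axis (not along the pixel's ray), 0 where there is no reading.
- bot.camera_model(name): a dict with "fx", "fy", "cx", "cy" (pixels), "rvec" (rotation vector, rad) and "tvec" (3), from world to camera coordinates, as OpenCV has them; the wrist camera has in their place "tool_from_camera" (4x4, takes a point from camera to tool coordinates, whose origin is the TCP and whose axes are the tool frame's). Camera axes: x right, y down, z forward; pixel columns grow to the right and rows downward; lengths in m; the calibration is good to about 2 mm. A picture is of the moment at which its call begins: read the wrist's pose just before it. camera_model takes no time and is no camera call.
- bot.job_done(): hands the job in, once; it reports no verdict.
Trained networks look in the newest picture that a camera, given by its name, has taken for a name from the list of things; names that differ only in an ending like _2 or _b are one class to them, and where a whole thing is asked for, a point or a joint stands for the part that bears it (a point fixed in the world has none). Each returns a list of dicts, best first, with "conf" (0 to 1); they miss things now and then, are a little off and sometimes report something else, mostly with a low value. They report only what shows in the picture. A call takes as long as a camera call.
- bot.regions_of(camera, label): "pixels" (420x560 bool, what is visible of it) and "point" ([row, column] in pixels, amid what is visible of it).
The state is a dict: "time": time; "q": joint angles; "qd": joint speeds; "joint_efforts": joint torques, N m; "ee_pos": TCP position; "tcp_rot": TCP orientation; "wrist_force": force on the tool from outside, world axes, zero at the start; "torque": the same for the moment, N m; "opening": finger opening in m.
Only numpy, scipy, OpenCV 4.12 (cv2) and the standard library are available. Lean on these libraries where they do the work, as an engineer would, in place of code of your own. Each camera call takes 0.05 s, during which the arm holds its last target. There are 200 camera calls.

### The job

Take the slot nozzle (the one with the wide, flat mouth) out of the sloping bin and fit it to the extraction pipe behind the balance: turn its socket to the tapered spigot and push it on firmly until its rim is fully home against the collar and friction alone holds it, with the wide mouth lying level. Leave the other two nozzles as they lie in their bays, and do not disturb the vial and the tube on the table.

Things in the scene. Friction and masses are not known exactly. Their poses are not given: they have to be found in the camera images.
- slot_nozzle_grip (a point): Middle of the slot nozzle's narrow neck, on its axis, half-way up: the place to grip, across y. The neck is 28 mm wide (y), 26 mm high (z) and about 26 mm long. Axes: x along the nozzle from socket to mouth, y across the wide mouth, z out of the upper flat face as it lies in the bin. The socket's rim is 73 mm away towards -x, the mouth 67 mm towards +x.
- slot_nozzle_rim (a point): Centre of the open rim of the slot nozzle's socket; axes as for its grip. The socket is 45 mm across outside, hollow, 44 mm deep, and tapers inside from 36.2 mm across at the rim to 33.7 mm at 16 mm depth and on inwards.
- round_hood_grip (a point): Grip point on the axis of the round hood, a black nozzle of 130 mm with the same socket but a round bell mouth 60 mm across; 73 mm from its rim, axes likewise. To be left in its bay.
- crevice_nozzle_grip (a point): Grip point on the axis of the crevice nozzle, a black nozzle of 156 mm with the same socket and a long narrow flat tip of 25 x 15 mm; 73 mm from its rim, axes likewise. To be left in its bay.
- bin_floor (a point): Centre of the sloping floor of the grey sheet-metal bin, fixed to the table; x level, away from its low front, z up. The floor, 168 mm long, rises at 30 degrees towards +x. Three bays side by side along y, 94 mm apart, 91 mm wide inside; walls and dividers 42 mm high square to the floor, front lip 32 mm, cross ribs 10 mm. One nozzle in each bay; which is where varies.
- spigot_seat (a point): Centre of the collar's face at the root of the tapered spigot. x: along the spigot towards its tip, that is towards the robot and 30 degrees below level; y level; z square to both, up. Home means the nozzle's rim at this point, its x along this x, its y along this y (either way). The taper is 39 mm long, 37.2 mm across at the collar, 31.4 mm at 36 mm, nose 27 mm; collar 49 mm.
- vial_centre (a point): Centre of a glass vial with a screw cap, 24 mm across and 54 mm tall, standing on the table. Not to be disturbed.
- tube_centre (a point): Centre of a capped sample tube, 102 mm long and 21 mm thick, lying on the table. Not to be disturbed.
- slot_nozzle: The slot nozzle: black plastic, 140 mm long, about 75 g; round socket, narrow neck, then a flat fish-tail with a mouth 64 mm wide and 21 mm high. Origin at its rim, axes as for its grip. In its bay it lies on two ribs, socket end low against the front lip, mouth up the slope, axis rising about 24 degrees away from the robot, neck about 26 mm above the bin's floor.
- pipe: Bench extraction pipe (fixed), aluminium, 37 mm across: rises from a table flange, bends over at 240 mm height and ends in the grey spigot, about 0.2 m above the table and 0.1 m in front of the column. Origin under the column. The rubber-sleeved taper begins to grip when the rim is about 6 mm from the collar; a square push then grows to about 9 N at the collar, a hard stop; a crooked one binds and needs more.

How it is judged:
By the outcome, as a careful person would: the job done as asked, in the order asked, and still so for the second after the job is handed in, with the robot touching nothing.
It also fails if it takes over 53 s, if anything falls off the work surface, if the arm or the gripper's body presses on something with over 40 N, if the wrist force passes 120 N, or if a joint passes its speed limit or range.

## Working session

There is one attempt and no reset: what is moved stays moved. The work goes in short steps, Python scripts to look and compute and a shell command to move; the robot and the scene stay as the last step left them, time stands still between calls to the robot, and variables do not carry over. Pictures are saved under pics/ and viewed, about 8 in all and at most 12, crops included, and the job is handed in when it is done.

```bash
ls; mkdir -p pics
cat > h.py <<'E'
import numpy as np, cv2
from workcell import bot
from scipy.spatial.transform import Rotation as R
def cam(n):
    o=bot.get_obs(); im,d=bot.camera(n); m=bot.camera_model(n)
    if n=="wrist":
        T=np.eye(4); T[:3,:3]=R.from_euler('xyz',o['tcp_rot'],degrees=True).as_matrix(); T[:3,3]=o['ee_pos']
        T=T@np.array(m['tool_from_camera'])
    else:
        Rm=cv2.Rodrigues(np.array(m['rvec'],float))[0]; T=np.eye(4); T[:3,:3]=Rm.T; T[:3,3]=-Rm.T@np.array(m['tvec']).ravel()
    v,u=np.mgrid[:420,:560]
    P=np.stack([(u-m['cx'])/m['fx']*d,(v-m['cy'])/m['fy']*d,d],-1)@T[:3,:3].T+T[:3,3]
    P[d==0]=np.nan
    return im,d,P,T,m
def save(n,im): cv2.imwrite('pics/'+n,im[:,:,::-1])
E
python3 - <<'E'
from h import *
o=bot.get_obs(); print({k:np.round(v,3) for k,v in o.items()})
for n in("side","top"):
    im,d,P,T,m=cam(n); save(n+'0.png',im); print(n,T.round(3).tolist(),m['fx'])
    np.savez(n+'0.npz',P=P,im=im)
    for l in("slot_nozzle","slot_nozzle_grip","slot_nozzle_rim","round_hood_grip","crevice_nozzle_grip","spigot_seat","vial_centre","tube_centre","bin_floor","pipe"):
        for r in bot.regions_of(n,l)[:2]:
            M=r['pixels']; print(l,round(r['conf'],2),np.round(r['point']),M.sum(),np.nanmedian(P[M],0).round(3))
E
```

```text
pics
{'time': np.float64(0.0), 'q': array([6.3428e+01, 5.0080e+00, 1.0035e+01, 9.5098e+01, 2.0000e-03,
       8.9999e+01]), 'qd': array([-0.075,  0.112,  0.077,  0.09 , -0.002, -0.02 ]), 'joint_efforts': array([-1.0000e-03, -5.2038e+01,  4.6481e+01,  1.6000e-02, -0.0000e+00,
       -0.0000e+00]), 'ee_pos': array([0.246, 0.492, 0.231]), 'tcp_rot': array([-8.9998e+01,  7.1000e-02,  6.3429e+01]), 'wrist_force': array([-0.771, -0.078,  0.768]), 'torque': array([-0.037,  0.036,  0.021]), 'opening': np.float64(0.086)}
side [[-0.806, -0.204, 0.555, -0.206], [-0.591, 0.286, -0.754, 0.923], [-0.005, -0.936, -0.351, 0.596], [0.0, 0.0, 0.0, 1.0]] 518.3854008421976
slot_nozzle 0.61 [215. 339.] 613 [ 0.458 -0.224  0.086]
slot_nozzle 0.48 [217. 308.] 533 [ 0.499 -0.142  0.082]
slot_nozzle_grip 0.93 [210. 341.] 691 [ 0.459 -0.225  0.085]
slot_nozzle_rim 0.74 [211. 340.] 620 [ 0.454 -0.223  0.085]
round_hood_grip 0.76 [200. 374.] 654 [ 0.408 -0.307  0.094]
round_hood_grip 0.66 [212. 340.] 622 [ 0.45  -0.221  0.084]
crevice_nozzle_grip 0.69 [218. 308.] 595 [ 0.501 -0.142  0.082]
spigot_seat 0.68 [190
[... 363 characters left out ...]
 -0.993, 0.119, 0.361], [-1.0, -0.023, 0.003, -0.07], [0.0, -0.119, -0.993, 1.239], [0.0, 0.0, 0.0, 1.0]] 504.94504316749055
slot_nozzle 0.89 [234. 353.] 1173 [ 0.467 -0.234  0.091]
slot_nozzle_grip 0.72 [232. 354.] 1147 [ 0.467 -0.234  0.092]
slot_nozzle_rim 0.84 [235. 352.] 1085 [ 0.465 -0.234  0.092]
round_hood_grip 0.91 [260. 388.] 1198 [ 0.408 -0.31   0.093]
crevice_nozzle_grip 0.84 [211. 315.] 974 [ 0.512 -0.152  0.089]
spigot_seat 0.58 [209. 249.] 380 [ 0.502 -0.007  0.21 ]
vial_centre 0.26 [182. 253.] 1335 [ 0.554 -0.009  0.223]
tube_centre 0.52 [201. 162.] 329 [0.534 0.226 0.015]
bin_floor 0.98 [222. 348.] 6519 [ 0.483 -0.251  0.069]
pipe 0.64 [182. 252.] 1395 [ 0.552 -0.009  0.223]
```

Run:
```python
from h import *
a=np.load('top0.npz')['im'][130:310,130:430]; b=np.load('side0.npz')['im'][140:330,180:430]
a=cv2.resize(a,None,fx=2.0,fy=2.0); b=cv2.resize(b,(600,456))[:300+156]
c=np.zeros((600,800,3),np.uint8)
a=cv2.resize(a,(500,300)); b=cv2.resize(b,(395,300)); c[:300,:500]=a; c[300:,:395]=b
save('ab.png',c)
# point clouds on top view
P=np.load('top0.npz')['P']
im,d,_,_,_=cam("top")
r=bot.regions_of("top","slot_nozzle")[0]; M=r['pixels']
Q=P[M]; 
ys,xs=np.where(M); print(ys.min(),ys.max(),xs.min(),xs.max())
D=np.array([Q[:,0],Q[:,1]]).T; mu=D.mean(0); u,s,v=np.linalg.svd(D-mu,full_matrices=False); print('axis',v[0],mu)
t=(D-mu)@v[0]; w=(D-mu)@v[1]
for k in np.arange(-.07,.075,.01):
    s=abs(t-k)<.005
    if s.sum()>3: print(round(k,2),s.sum(),(mu+v[0]*k+v[1]*np.median(w[s])).round(4),'mid',((w[s].min()+w[s].max())/2).round(4),'wid',np.ptp(w[s]).round(3),'zmax',np.percentile(Q[s,2],90).round(4))
```

```text
201 262 327 379Traceback (most recent call last):
  File "<stdin>", line 13, in <module>
    u, s, vh = gufunc(a, signature=signature)
               ~~~~~~^^^^^^^^^^^^^^^^^^^^^^^^
    raise LinAlgError("SVD did not converge")
numpy.linalg.LinAlgError: SVD did not converge
```

View pics/ab.png

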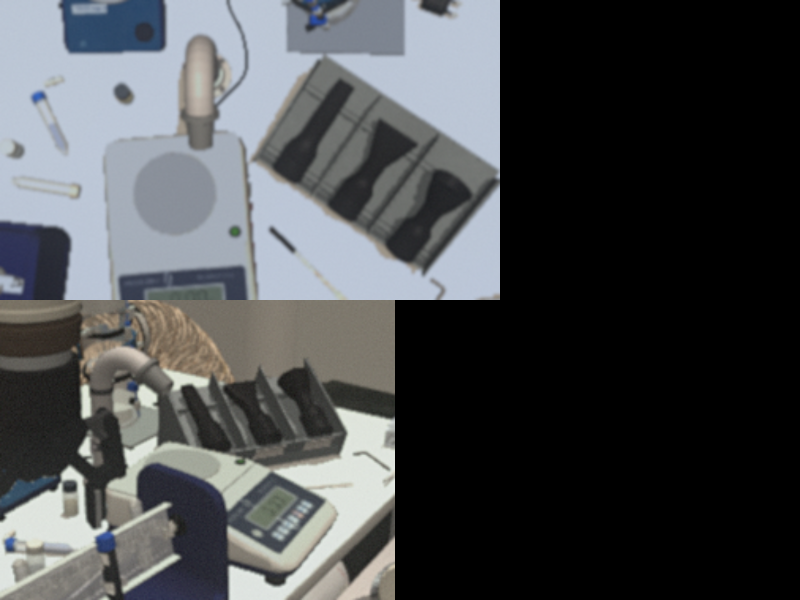

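Run:
```python
from h import *
P=np.load('top0.npz')['P']
print(np.round(bot.camera_model('wrist')['tool_from_camera'],3).tolist())
# coarse height map (max z mm) 5cm cells
ok=~np.isnan(P[...,2]); Q=P[ok]
print('y:',[round(y,2) for y in np.arange(.5,-.4,-.06)])
for x in np.arange(.75,.1,-.05):
    print(round(x,2),[int(1000*max(Q[(abs(Q[:,0]-x)<.025)&(abs(Q[:,1]-y)<.03)][:,2],default=np.nan)) if ((abs(Q[:,0]-x)<.025)&(abs(Q[:,1]-y)<.03)).any() else None for y in np.arange(.5,-.4,-.06)])
im,d,_,_,_=cam("top")
M=bot.regions_of("top","slot_nozzle")[0]['pixels']&ok
Q=P[M]; D=Q[:,:2]; mu=D.mean(0); v=np.linalg.svd(D-mu,full_matrices=False)[2]
if v[0,0]<0: v[0]*=-1
print('axis',v[0],np.degrees(np.arctan2(v[0,1],v[0,0])),mu)
t=(D-mu)@v[0]; w=(D-mu)@v[1]
for k in np.arange(-.07,.075,.01):
    s=abs(t-k)<.005
    if s.sum()>3: print(round(k,2),s.sum(),(mu+v[0]*k).round(3),'mid',((w[s].min()+w[s].max())/2).round(4),'wid',np.ptp(w[s]).round(3),'z',np.percentile(Q[s,2],[10,50,90]).round(4))
M=bot.regions_of("top","bin_floor")[0]['pixels']&ok
r=cv2.minAreaRect(P[M][:,:2].astype(np.float32)); print(r)
```

```text
[[1.0, -0.001, 0.0, 0.0], [-0.0, -0.316, 0.949, -0.143], [-0.001, -0.949, -0.316, 0.082], [0.0, 0.0, 0.0, 1.0]]
y: [np.float64(0.5), np.float64(0.44), np.float64(0.38), np.float64(0.32), np.float64(0.26), np.float64(0.2), np.float64(0.14), np.float64(0.08), np.float64(0.02), np.float64(-0.04), np.float64(-0.1), np.float64(-0.16), np.float64(-0.22), np.float64(-0.28), np.float64(-0.34), np.float64(-0.4)]
0.75 [149, 140, 109, 7, 7, 78, 82, 76, 9, 11, 303, 309, 558, 295, 310, 17]
0.7 [7, 14, 7, 8, 7, 77, 78, 76, 7, 11, 302, 309, 233, 267, 312, 17]
0.65 [23, 13, 62, 60, 7, 51, 49, 59, 190, 168, 299, 309, 16, 17, 6, 7]
0.6 [88, 16, 61, 60, 20, 14, 59, 54, 238, 235, 6, 145, 121, 6, 6, 6]
0.55 [88, 12, 58, 55, 24, 22, 62, 53, 241, 240, 121, 122, 141, 111, 106, 8]
0.5 [86, 11, 7, 7, 58, 21, 80, 95, 232, 230, 90, 101, 121, 137, 140, 108]
0.45 [68, 28, 7, 7, 21, 24, 82, 98, 97, 96, 84, 86, 103, 124, 147, 145]
0.4 [167, 47, 47, 46, 45, 124, 83, 98, 98, 96, 61, 75, 85, 112, 135, 124]
0.35 [167, 165, 152, 28, 167, 179, 80, 83, 94, 82, 72, 11, 45, 92, 91, 7]
0.3 [155, 152, 157, 159, 162, 180, 74, 
[... 792 characters left out ...]
wid 0.036 z [0.0779 0.0884 0.0922]
0.0 62 [ 0.465 -0.234] mid 0.0027 wid 0.032 z [0.0865 0.0926 0.0966]
0.01 61 [ 0.474 -0.239] mid 0.0023 wid 0.031 z [0.0921 0.0971 0.1001]
0.02 75 [ 0.482 -0.244] mid 0.0011 wid 0.036 z [0.0962 0.1011 0.1057]
0.03 85 [ 0.49 -0.25] mid 0.0013 wid 0.045 z [0.1015 0.1058 0.1085]
0.04 114 [ 0.499 -0.255] mid 0.0004 wid 0.05 z [0.1051 0.1092 0.1123]
0.05 123 [ 0.507 -0.261] mid -0.0002 wid 0.058 z [0.109  0.1132 0.117 ]
0.06 87 [ 0.515 -0.266] mid 0.0002 wid 0.062 z [0.0993 0.115  0.1188]
0.07 32 [ 0.524 -0.272] mid 0.0019 wid 0.057 z [0.0902 0.0996 0.1017]
((0.4826508164405823, -0.2560862600803375), (0.3265075981616974, 0.19842931628227234), 56.200801849365234)
```

```bash
python3 -m jog '[[0,0.3,-1,1.2,0,0,0],[0,0.6,-3,2,0,0,0],[0,1,-5,2,0,0,0],[0,1.5,-7,2,0,0,0],[0,2,-9,2,0,0,0]]'; python3 -c "
from workcell import bot;o=bot.get_obs();print(o['q'].round(1),o['tcp_rot'].round(1))"
python3 -m jog '[[0,0.5,-2,0,0,0,-0.3],[0,1.2,-4,0,0,0,-0.6],[0,1.8,-6,0,0,0,-0.9],[0,2.4,-8,0,0,0,-1.3],[0,3,-9,0,0,0,-1.3]]'; python3 -c "
from workcell import bot;o=bot.get_obs();print(o['q'].round(1),o['tcp_rot'].round(1))"
```

```text
time: 1.85
ee_pos: [0.294, 0.2731, 0.2815]
tcp_rot: [-90.0, -0.0, 63.5]
wrist_force: [1.0, 0.4, 0.5]
opening: 0.085
[ 42.9 -13.7  -1.7 101.9  -0.   69.4] [-90.   -0.   63.5]
time: 2.35
ee_pos: [0.3689, 0.0472, 0.2819]
tcp_rot: [-90.1, -0.0, 56.8]
wrist_force: [1.1, 0.5, 1.0]
opening: 0.0855
[  7.3 -17.5  -4.7 102.8  -0.   40.5] [-90.1  -0.   56.8]
```

```bash
python3 -m jog '[[0,-0.4,-0.4,0.2,0,0,1.6],[0,-0.8,-0.8,0.4,0,0,3.2],[0,-1.4,-1.4,0.6,0,0,4.8],[0,-1.6,-1.9,0.8,0,0,6.6]]'; python3 -m jog '[[0,0,0,0,0,-1.5,0],[0,0,0,0,0,-3,0],[0,0,0,0,0,-4,0],[0,0,0,0,0,-4,0]]';python3 - <<'E'
from h import *
o=bot.get_obs(); print(o['q'].round(1),o['tcp_rot'])
im,d,P,T,m=cam("wrist"); save('w1.png',im); np.savez('w1.npz',P=P,im=im,T=T)
print(m['fx'],T.round(3).tolist())
for l in("spigot_seat","pipe"):
    for r in bot.regions_of("wrist",l)[:2]:
        M=r['pixels']; print(l,round(r['conf'],2),np.round(r['point']),M.sum(),np.nanmedian(P[M],0).round(3))
E
```

```text
time: 2.75
ee_pos: [0.3281, 0.0017, 0.3019]
tcp_rot: [-90.0, 0.0, 89.8]
wrist_force: [1.1, -1.0, -0.0]
opening: 0.0853
time: 3.15
ee_pos: [0.3277, 0.0022, 0.3024]
tcp_rot: [-110.4, -0.2, 89.5]
wrist_force: [0.2, -0.3, 0.3]
opening: 0.0853
[  0.6 -42.7 -19.7  92.7  -0.2   1. ] [-110.35036137   -0.16780196   89.54279023]
311.8832492187692 [[0.009, 0.779, 0.627, 0.201], [1.0, -0.009, -0.003, 0.004], [0.003, 0.627, -0.779, 0.408], [0.0, 0.0, 0.0, 1.0]]
spigot_seat 0.77 [306. 271.] 1812 [ 0.497 -0.006  0.208]
pipe 0.6 [299. 274.] 4247 [ 0.531 -0.003  0.204]
```

View pics/w1.png

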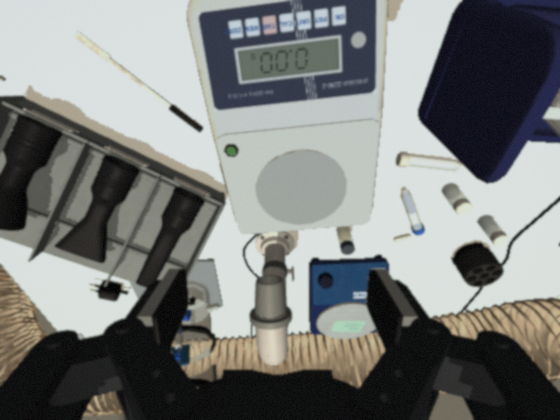

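```bash
cat > fit.py <<'E'
from h import *
from scipy.optimize import least_squares
def fit(Q,x0,show=True):
    def f(p,full=False):
        yaw,pit=p[3],p[4]
        a=np.array([-np.cos(yaw)*np.cos(pit),-np.sin(yaw)*np.cos(pit),-np.sin(pit)])
        D=Q-p[:3]; s=D@a; r=np.linalg.norm(D-np.outer(s,a),axis=1)
        rc=np.where(s<36e-3,(18.6-2.9*s/36e-3)*1e-3,(15.7-2.2*(s*1e3-36)/3)*1e-3)
        e=r-rc
        e=np.where(s>39e-3,np.hypot(s-39e-3,np.maximum(r-13.5e-3,0)),e)
        # collar: disc r 24.5 for s<0 : face plane
        col=np.minimum(np.abs(np.where(r<24.5e-3,s,np.hypot(s,r-24.5e-3))),9)
        back=np.where((s<0),np.where(s>-12e-3,np.minimum(abs(r-24.5e-3),abs(col)),abs(r-18.5e-3)),np.inf)
        e=np.where(s<0,back,np.where(abs(e)<col,e,col))
        return (e,s,r) if full else e
    g=least_squares(f,x0,loss='soft_l1',f_scale=1.5e-3,x_scale=[.01,.01,.01,.1,.1])
    e,s,r=f(g.x,True)
    return g.x,e,s,r
E
python3 - <<'E'
from fit import *
for n,sl in (('w1',(slice(272,335),slice(245,297))),('top0',(slice(190,225),slice(232,265))),('side0',(slice(165,215),slice(250,295)))):
    P=np.load(n+'.npz')['P'][sl].reshape(-1,3); P=P[~np.isnan(P[:,0])]
    c=np.array([.505,-.003,.205]); P=P[np.linalg.norm(P-c,axis=1)<.055]
    x,e,s,r=fit(P,[.515,-.003,.205,0,np.radians(30)])
    print(n,len(P),x[:3].round(4),np.degrees(x[3:]).round(1),'rms',np.median(abs(e)).round(5))
    for k in np.arange(-.03,.05,.006):
        m=abs(s-k)<.003; print('  ',round(k*1e3),m.sum(),np.percentile(r[m],[10,50,90]).round(4) if m.any() else '')
E
```

```text
w1 1969 [ 0.5156 -0.0057  0.204 ] [ 1.9 28.8] rms 0.00042
   -30 0 
   -24 10 [0.0181 0.0184 0.0186]
   -18 99 [0.018  0.0187 0.0194]
   -12 101 [0.0182 0.0188 0.0195]
   -6 149 [0.0239 0.0245 0.0252]
   0 410 [0.0184 0.0223 0.0247]
   6 175 [0.0173 0.018  0.0187]
   12 165 [0.0168 0.0176 0.0182]
   18 174 [0.016  0.0169 0.0176]
   24 164 [0.0154 0.0163 0.0171]
   30 203 [0.013  0.0154 0.0163]
   36 281 [0.013  0.0144 0.0157]
   42 38 [0.0134 0.0139 0.0148]
   48 0 
top0 533 [ 0.5152 -0.0052  0.2024] [ 2.2 29.9] rms 0.00091
   -30 24 [0.0166 0.018  0.0205]
   -24 55 [0.0171 0.0186 0.0202]
   -18 46 [0.0175 0.019  0.0204]
   -12 101 [0.0179 0.0216 0.0254]
   -6 59 [0.0233 0.0247 0.026 ]
   0 23 [0.0182 0.0193 0.022 ]
   6 48 [0.0166 0.018  0.02  ]
   12 39 [0.016  0.0176 0.0191]
   18 45 [0.0154 0.0169 0.0192]
   24 40 [0.0152 0.0168 0.018 ]
   30 37 [0.0148 0.0161 0.0177]
   36 16 [0.0137 0.0158 0.0166]
   42 0 
   48 0 
side0 561 [ 0.5171 -0.0066  0.2022] [ 1.  27.2] rms 0.00114
   -30 38 [0.0171 0.0186 0.0209]
   -24 36 [0.0163 0.0188 0.0212]
   -18 34 [0.0166 0.0193 0.0204]
   -12 30 [0.0167 0.0194 0.0213]
   -6 37 [0.0225 0.0245 0.0273]
   0 75 [0.018  0.0226 0.0261]
   6 36 [0.0159 0.0179 0.0206]
   12 45 [0.0145 0.0174 0.02  ]
   18 31 [0.0157 0.0165 0.0194]
   24 35 [0.0142 0.0162 0.0179]
   30 40 [0.014  0.0155 0.0175]
   36 55 [0.0122 0.0142 0.0167]
   42 10 [0.0109 0.0142 0.0186]
   48 0
```

```bash
python3 -m jog '[[0,0.5,-0.8,0,0,1.4,0],[0,1,-2,0,0,2.8,0],[0,1.5,-3,0,0,4,0]]'; 
python3 -m jog '[[0,0.3,-0.6,0,0,0,1.6],[0,0.6,-1.2,0,0,0,3.2],[0,0.9,-2,0,0,0,4.8],[0,1.5,-3,0,0,0,6.4],[0,2,-4,0,0,0,8]]'
python3 -m jog '[[0,0,0,0,0,0,1.6],[0,0,0,0,0,0,3.2],[0,0,0,0,0,0,4.8],[0,0,0,0,0,0,6.4],[0,0.6,-1.6,0,0,0,8]]'
python3 -m jog '[[0.3,0,0,0,0,0,1.6],[0.3,0,0,-0.5,0,0,3.2],[0.3,0,0,-1,0,0,4.8],[0.3,0,0,-1.5,0,0,6.4],[0.3,0,0,-2,0,0,8]]'
python3 -m jog '[[0.4,0,0,0,0,0,1.6],[0.4,0,0,0,0,0,3.2],[0.4,0,0,-0.5,0,0,4.8],[0.4,0,0,-1,0,0,5.4],[0.4,0,0,-1,0,0,5.4]]'
python3 -m jog '[[0.4,0,0,0,-0.9,-1.35,0],[0.4,0,0,-0.3,-1.8,-2.7,0],[0.4,0,0,-0.6,-2.63,-4.02,0],[0.4,0,0,-1,-2.63,-4.02,0],[0.4,0,0,-1,-2.63,-4.02,0]]'
python3 -c "
from workcell import bot;o=bot.get_obs();print(o['q'].round(1),o['tcp_rot'].round(1))"
```

```text
time: 3.6
ee_pos: [0.3678, -0.074, 0.3012]
tcp_rot: [-89.7, -0.1, 89.5]
wrist_force: [0.6, 0.3, -0.4]
opening: 0.0853
time: 4.1
ee_pos: [0.418, -0.174, 0.2997]
tcp_rot: [-89.9, -0.2, 129.9]
wrist_force: [0.1, 0.5, -0.1]
opening: 0.0855
time: 4.6
ee_pos: [0.4321, -0.2112, 0.3011]
tcp_rot: [-90.1, -0.1, 170.0]
wrist_force: [0.3, -0.0, 1.1]
opening: 0.0857
time: 5.1
ee_pos: [0.4323, -0.213, 0.249]
tcp_rot: [-90.2, -0.1, -150.1]
wrist_force: [0.9, -0.5, 0.7]
opening: 0.0599
time: 5.6
ee_pos: [0.4316, -0.2127, 0.2233]
tcp_rot: [-90.4, -0.0, -123.4]
wrist_force: [-0.5, -0.8, 0.7]
opening: 0.051
time: 6.1
ee_pos: [0.431, -0.2122, 0.2005]
tcp_rot: [-66.1, 0.1, -123.5]
wrist_force: [0.7, -0.9, 0.5]
opening: 0.0515
[ -24.   -29.5  -26.    69.9   -3.7 -171.3] [-6.610e+01  1.000e-01 -1.235e+02]
```

Run:
```python
from h import *
im,d,P,T,m=cam("wrist"); np.savez('w2.npz',P=P,im=im,T=T)
r=bot.regions_of("wrist","slot_nozzle"); M=r[0]['pixels']; print([x['conf'] for x in r],M.sum())
g=bot.regions_of("wrist","slot_nozzle_grip"); print([(x['conf'],x['point'],np.nanmedian(P[x['pixels']],0).round(3)) for x in g])
vis=im.copy(); vis[cv2.morphologyEx(M.astype(np.uint8),cv2.MORPH_GRADIENT,np.ones((3,3)))>0]=[255,0,0]; save('w2.png',vis)
Q=P[M&~np.isnan(P[...,0])]
np.save('q2.npy',Q)
D=Q[:,:2]; mu=D.mean(0); v=np.linalg.svd(D-mu,full_matrices=False)[2]
if v[0,0]<0: v*=-1
print('axis',np.degrees(np.arctan2(v[0,1],v[0,0])),mu)
t=(D-mu)@v[0]; w=(D-mu)@v[1]
for k in np.arange(-.09,.085,.006):
    s=abs(t-k)<.003
    if s.sum()>3: print(round(k,3),s.sum(),(mu+v[0]*k).round(3),'mid',np.mean(np.percentile(w[s],[2,98])).round(4),'wid',np.ptp(np.percentile(w[s],[2,98])).round(4),'z',np.percentile(Q[s,2],[10,50,95]).round(4))
```

```text
[0.61] 7482
[(0.89, [201.8, 278.1], array([ 0.469, -0.238,  0.096]))]
axis -33.11874415061731 [ 0.46541467 -0.23719864]
-0.09 21 [ 0.39  -0.188] mid 0.0007 wid 0.0238 z [-0.0004  0.0005  0.0015]
-0.084 17 [ 0.395 -0.191] mid 0.0003 wid 0.0451 z [-0.0001  0.0004  0.0017]
-0.078 23 [ 0.4   -0.195] mid 0.0003 wid 0.0347 z [0.069  0.0714 0.0721]
-0.072 237 [ 0.405 -0.198] mid 0.0004 wid 0.0374 z [0.0666 0.0717 0.0745]
-0.066 288 [ 0.41  -0.201] mid -0.0001 wid 0.0427 z [0.063  0.0724 0.0763]
-0.06 306 [ 0.415 -0.204] mid -0.0007 wid 0.0435 z [0.065  0.0757 0.0789]
-0.054 283 [ 0.42  -0.208] mid 0.0001 wid 0.0418 z [0.0673 0.0776 0.0816]
-0.048 306 [ 0.425 -0.211] mid 0.0001 wid 0.0415 z [0.0704 0.0807 0.0847]
-0.042 295 [ 0.43  -0.214] mid 0.0007 wid 0.0422 z [0.0741 0.0831 0.087 ]
-0.036 316 [ 0.435 -0.218] mid 0.0008 wid 0.042 z [0.0757 0.086  0.0895]
-0.03 320 [ 0.44  -0.221] mid 0.0003 wid 0.0418 z [0.0784 0.0868 0.0894]
-0.024 300 [ 0.445 -0.224] mid -0.0 wid 0.039 z [0.0779 0.0864 0.0887]
-0.018 248 [ 0.45  -0.227] mid -0.0002 wid 0.0324 z [0.08   0.0875 0.0895]
-0.012 225 [ 0.455 
[... 300 characters left out ...]
id -0.0 wid 0.0271 z [0.0972 0.0999 0.1018]
0.018 288 [ 0.48  -0.247] mid -0.0 wid 0.0319 z [0.0998 0.1023 0.1043]
0.024 361 [ 0.486 -0.25 ] mid -0.0005 wid 0.0375 z [0.1024 0.1047 0.1067]
0.03 394 [ 0.491 -0.254] mid -0.0004 wid 0.0423 z [0.1046 0.1071 0.1091]
0.036 451 [ 0.496 -0.257] mid -0.0003 wid 0.0459 z [0.1076 0.1096 0.1111]
0.042 506 [ 0.501 -0.26 ] mid 0.0001 wid 0.0507 z [0.1101 0.112  0.1138]
0.048 552 [ 0.506 -0.263] mid -0.0002 wid 0.0546 z [0.1128 0.1145 0.1163]
0.054 547 [ 0.511 -0.267] mid -0.0002 wid 0.059 z [0.1152 0.1167 0.1184]
0.06 103 [ 0.516 -0.27 ] mid 0.0002 wid 0.0649 z [0.0996 0.1013 0.1131]
0.066 129 [ 0.521 -0.273] mid 0.0032 wid 0.0605 z [0.09   0.1    0.1019]
```

View pics/w2.png

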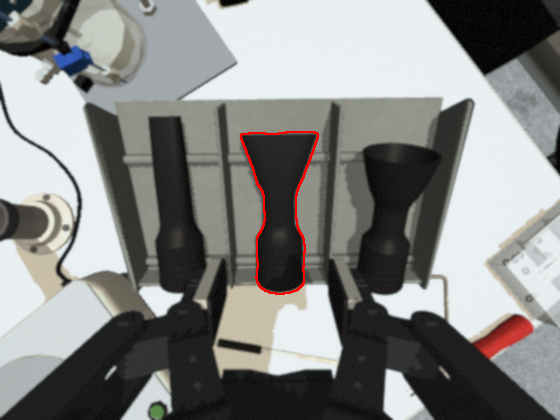

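```bash
python3 -m jog '[[0.4,0.3,-0.2,-1.2,0,0,0],[0.4,0.6,-0.5,-2.4,0,0,0],[0.4,0.82,-0.63,-3.2,0,0,0],[0.4,0.82,-0.63,-3.2,0,0,0]]'
python3 -m jog '[[0.4,0.27,-0.18,-0.73,0,0,0],[0.4,0.54,-0.36,-1.46,0,0,0],[0.4,0.81,-0.54,-2.19,0,0,0],[0.4,0.81,-0.54,-2.19,0,0,0]]'
python3 - <<'E'
from h import *
im,d,P,T,m=cam("wrist"); save('w3.png',im)
o=bot.get_obs(); print(o['ee_pos'].round(4),o['tcp_rot'].round(1),o['wrist_force'].round(1),o['q'].round(1))
E
```

```text
time: 6.65
ee_pos: [0.4519, -0.2286, 0.1181]
tcp_rot: [-66.4, 0.1, -123.5]
wrist_force: [-0.4, 0.6, 0.2]
opening: 0.0516
time: 7.05
ee_pos: [0.4724, -0.2421, 0.0653]
tcp_rot: [-66.2, 0.1, -123.5]
wrist_force: [-0.5, 0.2, -0.3]
opening: 0.0508
[ 0.4726 -0.2422  0.0667] [-6.610e+01  1.000e-01 -1.235e+02] [ 0.2 -0.2  0.6] [ -25.4  -21.4  -35.6   52.2   -3.1 -172.6]
```

View pics/w3.png

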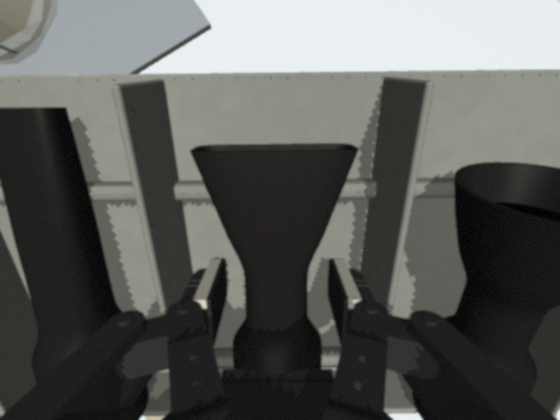

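```bash
python3 -m jog '[[0.6,0,0,0,0,0,0],[0.8,0,0,0,0,0,0],[1,0,0,0,0,0,0],[1,0,0,0,0,0,0],[1,0,0,0,0,0,0]]' 80
python3 -m jog '[[1,0,0,0.1,0,0,0],[1,0,0,0.4,0,0,0],[1,0,0,0.8,0,0,0],[1,0,0,1.2,0,0,0],[1,0,0,1.6,0,0,0]]'
python3 -m jog '[[1,-0.3,0.2,1,0,0,0],[1,-0.6,0.4,2,0,0,0],[1,-0.9,0.6,3,0,0,0],[1,-1.2,0.8,4,0,0,0],[1,-1.5,1,5,0,0,0]]'
python3 - <<'E'
from h import *
im,d,P,T,m=cam("wrist"); save('w4.png',im)
o=bot.get_obs(); print(o['ee_pos'].round(4),o['tcp_rot'].round(1),o['wrist_force'].round(1),o['q'].round(1),o['opening'])
E
```

```text
time: 7.6
ee_pos: [0.473, -0.2422, 0.0687]
tcp_rot: [-65.8, 0.1, -123.5]
wrist_force: [-4.0, 1.8, 6.8]
opening: 0.0268
time: 8.1
ee_pos: [0.4725, -0.242, 0.1079]
tcp_rot: [-65.9, 0.1, -123.5]
wrist_force: [-0.6, 0.4, -1.0]
opening: 0.0265
time: 8.6
ee_pos: [0.4344, -0.2167, 0.2334]
tcp_rot: [-65.9, 0.1, -123.5]
wrist_force: [0.1, -0.3, -1.0]
opening: 0.0266
[ 0.4348 -0.2168  0.2384] [ -65.6    0.2 -123.5] [-0.6  0.8  4.2] [ -24.4  -28.5  -21.3   73.    -3.6 -171.7] 0.026513922392877528
```

View pics/w4.png

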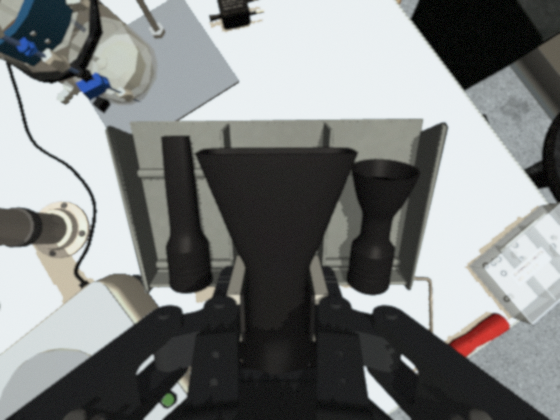

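Run:
```python
from h import *
o=bot.get_obs(); im,d,P,T,m=cam("wrist")
Rt=R.from_euler('xyz',o['tcp_rot'],degrees=True).as_matrix(); q=(P-o['ee_pos'])@Rt  # tool coords
ok=~np.isnan(P[...,0])&(d<.30)
r=bot.regions_of("wrist","slot_nozzle"); print([x['conf'] for x in r])
M=r[0]['pixels']&ok; M=cv2.erode(M.astype(np.uint8),np.ones((3,3)))>0
Q=q[M]; np.save('qt.npy',Q)
for k in np.arange(-.06,.085,.006):
    s=abs(Q[:,2]-k)<.003
    if s.sum()>3: print(round(k,3),s.sum(),'xmid',np.mean(np.percentile(Q[s,0],[2,98])).round(4),'wid',np.ptp(np.percentile(Q[s,0],[2,98])).round(4),'y',np.percentile(Q[s,1],[5,50,90]).round(4))
```

```text
[0.62]
-0.036 23 xmid -0.0 wid 0.0341 y [-0.0308 -0.0294 -0.0282]
-0.03 846 xmid -0.0001 wid 0.0339 y [-0.0359 -0.0329 -0.0283]
-0.024 1095 xmid 0.0 wid 0.0311 y [-0.0334 -0.0306 -0.0266]
-0.018 737 xmid -0.0 wid 0.0263 y [-0.0305 -0.0286 -0.0255]
-0.012 637 xmid 0.0 wid 0.0243 y [-0.0294 -0.0282 -0.0257]
-0.006 649 xmid -0.0 wid 0.0239 y [-0.0293 -0.028  -0.0257]
-0.0 630 xmid 0.0001 wid 0.024 y [-0.0289 -0.0277 -0.0257]
0.006 696 xmid 0.0 wid 0.024 y [-0.0289 -0.0276 -0.0256]
0.012 695 xmid -0.0001 wid 0.0244 y [-0.0287 -0.0275 -0.0259]
0.018 820 xmid -0.0 wid 0.0272 y [-0.0284 -0.0273 -0.0258]
0.024 982 xmid 0.0 wid 0.032 y [-0.0281 -0.027  -0.0256]
0.03 1212 xmid -0.0004 wid 0.036 y [-0.0278 -0.0267 -0.0255]
0.036 1416 xmid -0.0003 wid 0.04 y [-0.0275 -0.0265 -0.0253]
0.042 1583 xmid -0.0002 wid 0.0443 y [-0.0272 -0.0262 -0.0251]
0.048 1854 xmid -0.0003 wid 0.0484 y [-0.0271 -0.026  -0.0249]
0.054 2068 xmid -0.0003 wid 0.0523 y [-0.0269 -0.0258 -0.0248]
0.06 3130 xmid -0.0005 wid 0.0571 y [-0.0267 -0.0254 -0.0072]
0.066 148 xmid 0.0047 wid 0.0512 y [-0.0266 -0.0246 -0.0179]
```

```bash
python3 -m jog '[[1,-0.4,0,0.5,0.9,1.3,0],[1,-0.8,0,1,1.8,2.7,0],[1,-1.2,0,1.5,2.63,4.02,0],[1,-1.6,0,2,2.63,4.02,0]]'
python3 -m jog '[[1,0,0,0,0,0,-1.6],[1,0,0.4,0,0,0,-3.2],[1,0,0.8,0,0,0,-4.8],[1,0,1.2,0,0,0,-6.4],[1,0,1.6,0,0,0,-8]]'
python3 -m jog '[[1,-0.1,0.5,0,0,0,-1.6],[1,-0.2,1,0,0,0,-3.2],[1,-0.3,1.5,0,0,0,-4.8],[1,-0.4,2,0,0,0,-6.4],[1,-0.5,2.5,0,0,0,-8]]'
python3 -m jog '[[1,-0.1,0.5,0,0,0,-1.6],[1,-0.2,1,0,0,0,-3.2],[1,-0.3,1.5,0,0,0,-4.8],[1,-0.4,2,0,0,0,-6.4],[1,-0.5,2.5,0,0,0,-8]]'
python3 -m jog '[[1,0,0.4,0,0,0,-1.6],[1,0,0.8,0,0,0,-3.2],[1,0,1.3,0,0,0,-4.9],[1,0,1.7,0,0,0,-4.9],[1,0,1.7,0,0,0,-4.9]]'
python3 -m jog '[[1,0,0,-0.2,0.05,-1.5,0],[1,0,0,-0.4,0.1,-3,0],[1,0,0,-0.6,0.15,-4.5,0],[1,0,0,-0.8,0.2,-6,0],[1,0,0,-0.8,0.2,-6,0]]'
python3 - <<'E'
from h import *
o=bot.get_obs(); print(o['ee_pos'].round(4),o['tcp_rot'].round(1),o['q'].round(1),o['opening'])
Rt=R.from_euler('xyz',o['tcp_rot'],degrees=True).as_matrix(); print(Rt.round(3))
E
```

```text
time: 9.15
ee_pos: [0.3964, -0.2183, 0.2763]
tcp_rot: [-90.9, -0.1, -123.5]
wrist_force: [1.0, -0.5, -2.5]
opening: 0.0265
time: 9.65
ee_pos: [0.3943, -0.1765, 0.2816]
tcp_rot: [-89.9, 0.1, -163.8]
wrist_force: [-0.5, 0.6, 0.1]
opening: 0.0267
time: 10.15
ee_pos: [0.3817, -0.1139, 0.2816]
tcp_rot: [-90.0, 0.2, 156.2]
wrist_force: [-0.4, -0.7, -0.9]
opening: 0.0268
time: 10.65
ee_pos: [0.3692, -0.0515, 0.2815]
tcp_rot: [-90.1, 0.1, 116.2]
wrist_force: [-0.2, 0.4, -1.6]
opening: 0.0264
time: 11.15
ee_pos: [0.3695, -0.0087, 0.2816]
tcp_rot: [-90.1, 0.0, 92.4]
wrist_force: [-0.2, -0.6, -0.6]
opening: 0.0266
time: 11.65
ee_pos: [0.3763, -0.0106, 0.2583]
tcp_rot: [-119.2, 0.1, 92.2]
wrist_force: [-1.5, -0.8, -1.0]
opening: 0.0265
[ 0.3763 -0.0106  0.2583] [-1.192e+02  1.000e-01  9.220e+01] [ -3.7 -48.4 -30.4  79.    2.8  -5.2] 0.02651265231390963
[[-0.038  0.487 -0.873]
 [ 0.999  0.017 -0.034]
 [-0.002 -0.873 -0.487]]
```

```bash
python3 -m jog '[[1,0.1,0,-1,0,-0.15,0],[1,0.3,0,-2,0,-0.15,0],[1,0.44,0,-3.1,0,-0.15,0],[1,0.44,0,-3.1,0,-0.15,0]]'
python3 - <<'E'
from h import *
o=bot.get_obs(); print(o['ee_pos'].round(4),o['tcp_rot'].round(1),o['q'].round(1))
im,d,P,T,m=cam("wrist"); save('w5.png',im); np.savez('w5.npz',P=P,im=im)
E
```

```text
time: 12.05
ee_pos: [0.3991, -0.0114, 0.1865]
tcp_rot: [-119.2, 0.0, 92.2]
wrist_force: [-0.9, 0.3, -0.6]
opening: 0.0265
[ 0.3991 -0.0114  0.1865] [-119.2    0.    92.2] [ -3.6 -48.5 -38.8  70.6   2.8  -5.1]
```

View pics/w5.png

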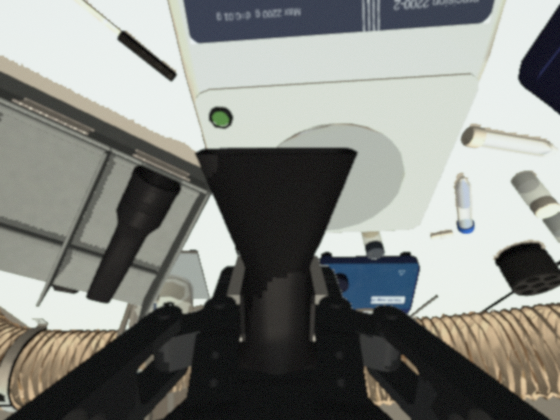

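```bash
python3 -m jog '[[1,-0.4,0.09,0.3,0,0.9,0],[1,-0.8,0.09,0.5,0,1.84,0],[1,-0.96,0.09,0.54,0,1.84,0],[1,-0.96,0.09,0.54,0,1.84,0]]'
python3 -c "
from workcell import bot;o=bot.get_obs();print(o['ee_pos'].round(4),o['tcp_rot'].round(2),o['q'].round(1))"
```

```text
time: 12.5
ee_pos: [0.3766, -0.009, 0.205]
tcp_rot: [-110.4, -0.3, 92.1]
wrist_force: [-1.3, -0.1, -0.8]
opening: 0.0266
[ 0.3766 -0.009   0.205 ] [-110.44   -0.34   92.09] [ -2.9 -41.1 -30.5  80.2   2.1  -4.6]
```

```bash
python3 -m jog '[[1,0.3,0,-0.9,0,0,0],[1,0.7,0,-1.8,0,0,0],[1,1.1,0,-2.7,0,0,0],[1,1.1,0,-2.7,0,0,0]]'
python3 - <<'E'
from h import *
o=bot.get_obs();print(o['ee_pos'].round(4),o['tcp_rot'].round(2),o['q'].round(1))
im,d,P,T,m=cam("side"); np.savez('side1.npz',P=P,im=im)
Rt=R.from_euler('xyz',o['tcp_rot'],degrees=True).as_matrix()
print('rim',(o['ee_pos']+Rt@[0,-.0153,-.0745]).round(4),'a',Rt[:,2].round(3))
save('s1.png',cv2.resize(im[130:280,200:400],(800,600)))
E
```

```text
time: 12.9
ee_pos: [0.4028, -0.0089, 0.1332]
tcp_rot: [-110.1, -0.4, 92.1]
wrist_force: [-1.4, 0.5, -0.1]
opening: 0.0263
[ 0.4028 -0.0089  0.1332] [-110.15   -0.37   92.07] [ -2.7 -38.6 -37.3  71.3   2.   -4.3]
rim [ 0.4674 -0.0068  0.1732] a [-0.938 -0.032 -0.344]
```

View pics/s1.png

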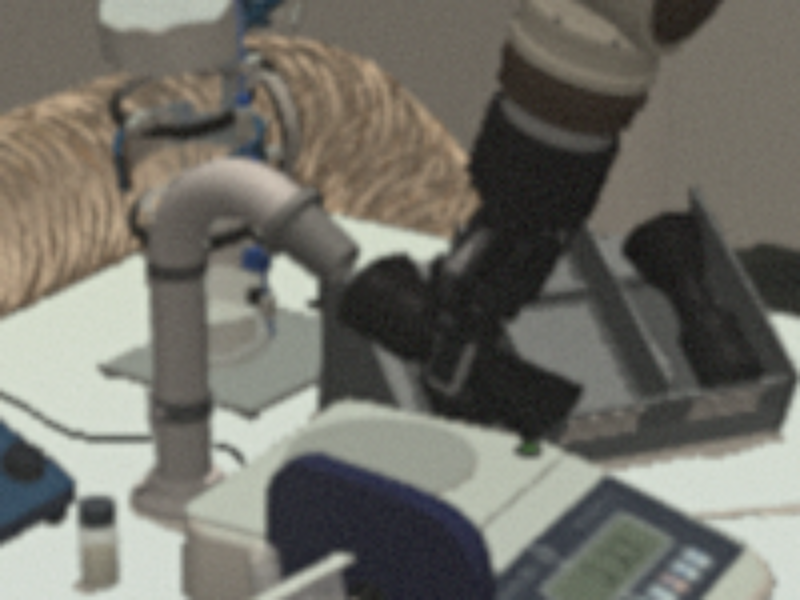

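```bash
python3 -m jog '[[1,0.3,0,-0.1,0,-1,0],[1,0.6,0,-0.1,0,-1.97,0],[1,0.78,0,-0.07,0,-1.97,0],[1,0.78,0,-0.07,0,-1.97,0]]'
cat > st.py <<'E'
from h import *
o=bot.get_obs();print(o['ee_pos'].round(4),o['tcp_rot'].round(2),o['q'].round(1),o['wrist_force'].round(1),o['torque'].round(2),round(o['opening'],4))
Rt=R.from_euler('xyz',o['tcp_rot'],degrees=True).as_matrix()
rim=o['ee_pos']+Rt@[0,-.0153,-.0745]; y=np.radians(2);a=np.array([-.866*np.cos(y),-.866*np.sin(y),-.5]); n=np.array([-.5*np.cos(y),-.5*np.sin(y),.866]); l=np.cross(n,a)
e=rim-[.5155,-.0055,.203]; print('s,lat,up mm',(1e3*np.array([e@a,e@l,e@n])).round(1),'nozzle yaw',np.degrees(np.arctan2(-Rt[1,2],-Rt[0,2])).round(2),'pitch',np.degrees(np.arcsin(-Rt[2,2])).round(2),'roll',np.degrees(np.arcsin(Rt[2,0])).round(2),'axial F',(o['wrist_force']@a).round(1))
E
python3 st.py
```

```text
time: 13.35
ee_pos: [0.4235, -0.009, 0.1361]
tcp_rot: [-120.2, 0.0, 92.1]
wrist_force: [-0.5, -0.5, 0.1]
opening: 0.027
[ 0.4235 -0.009   0.1361] [-120.22    0.     92.08] [ -2.9 -47.2 -44.4  62.7   2.5  -4.3] [-0.5 -0.5  0.1] [-0.04  0.53  0.02] 0.027
s,lat,up mm [38.7  0.2  3.7] nozzle yaw 2.08 pitch 30.22 roll -0.0 axial F 0.4
```

```bash
python3 -m jog '[[1,0.07,0,-0.13,0,0,0],[1,0.07,0,-0.13,0,0,0],[1,0.07,0,-0.13,0,0,0]]'; python3 st.py
```

```text
time: 13.65
ee_pos: [0.425, -0.0089, 0.1308]
tcp_rot: [-120.0, -0.0, 92.1]
wrist_force: [0.1, 0.3, -0.4]
opening: 0.0265
[ 0.425  -0.0089  0.1308] [-1.2002e+02 -2.0000e-02  9.2080e+01] [ -2.9 -46.8 -44.7  62.2   2.5  -4.3] [ 0.1  0.3 -0.4] [ 0.02  0.57 -0.01] 0.0265
s,lat,up mm [40.   0.2 -1.9] nozzle yaw 2.07 pitch 30.02 roll 0.02 axial F 0.1
```

```bash
python3 -m jog '[[1,-0.03,0,0.06,0,0,0],[1,0.2,0.01,0.2,0,0,0],[1,0.4,0.02,0.31,0,0,0],[1,0.59,0.02,0.42,0,0,0],[1,0.59,0.02,0.42,0,0,0]]'; python3 st.py
python3 -m jog '[[1,0.1,0,0.06,0,0,0],[1,0.2,0.01,0.12,0,0,0],[1,0.28,0.01,0.16,0,0,0],[1,0.28,0.01,0.16,0,0,0]]'; python3 st.py
```

```text
time: 14.15
ee_pos: [0.4405, -0.0085, 0.142]
tcp_rot: [-120.1, -0.0, 92.1]
wrist_force: [0.0, -0.9, 0.9]
opening: 0.0263
[ 0.4405 -0.0085  0.142 ] [-1.2014e+02 -1.0000e-02  9.2060e+01] [ -2.6 -44.  -42.3  61.6   2.4  -4.1] [ 0.  -0.9  0.9] [-0.16  0.34 -0.23] 0.0263
s,lat,up mm [21.   0.4  0.2] nozzle yaw 2.06 pitch 30.14 roll 0.01 axial F -0.4
time: 14.55
ee_pos: [0.4468, -0.0086, 0.1455]
tcp_rot: [-120.1, 0.0, 92.0]
wrist_force: [-4.0, -4.2, 1.9]
opening: 0.0264
[ 0.4468 -0.0086  0.1455] [-1.201e+02  2.000e-02  9.202e+01] [ -2.5 -42.8 -41.4  61.4   2.3  -4. ] [-4.  -4.2  1.9] [-0.6   0.58 -0.64] 0.0264
s,lat,up mm [13.8  0.6  0. ] nozzle yaw 2.03 pitch 30.1 roll -0.02 axial F 2.6
```

```bash
python3 -m jog '[[1,0,-0.04,0,0,0,0],[1,0,-0.04,0,0,0,0]]'; python3 st.py; python3 -m jog '[[1,0.08,0,0.05,0,0,0],[1,0.16,0,0.1,0,0,0],[1,0.2,0,0.12,0,0,0],[1,0.2,0,0.12,0,0,0]]'; python3 st.py
```

```text
time: 14.75
ee_pos: [0.4469, -0.0092, 0.1456]
tcp_rot: [-120.1, -0.0, 92.1]
wrist_force: [-0.1, -1.5, 1.4]
opening: 0.0264
[ 0.4469 -0.0092  0.1456] [-1.2013e+02 -3.0000e-02  9.2090e+01] [ -2.7 -42.9 -41.4  61.4   2.4  -4.2] [-0.1 -1.5  1.4] [-0.2   0.41 -0.23] 0.0264
s,lat,up mm [13.7  1.2  0.1] nozzle yaw 2.07 pitch 30.13 roll 0.03 axial F -0.6
time: 15.15
ee_pos: [0.4519, -0.0092, 0.1486]
tcp_rot: [-120.1, -0.0, 92.1]
wrist_force: [-3.5, -2.7, 1.9]
opening: 0.0267
[ 0.4519 -0.0092  0.1486] [-1.2011e+02 -1.0000e-02  9.2080e+01] [ -2.7 -41.9 -40.7  61.2   2.4  -4.1] [-3.5 -2.7  1.9] [-0.28  0.57 -0.25] 0.0267
s,lat,up mm [7.9 1.4 0.2] nozzle yaw 2.07 pitch 30.11 roll 0.01 axial F 2.2
```

```bash
python3 -m jog '[[1,0,-0.02,0,0,0,0],[1,0.07,-0.03,0.04,0,0,0],[1,0.14,-0.03,0.08,0,0,0],[1,0.14,-0.03,0.08,0,0,0]]' 100; python3 st.py; python3 -m jog '[[1,0.05,0,0.03,0,0,0],[1,0.1,0,0.06,0,0,0],[1,0.1,0,0.06,0,0,0]]'; python3 st.py
```

```text
time: 15.55
ee_pos: [0.4549, -0.0095, 0.1502]
tcp_rot: [-120.0, -0.1, 92.1]
wrist_force: [-7.9, 1.2, 2.7]
opening: 0.0258
[ 0.4549 -0.0095  0.1502] [-1.2004e+02 -6.0000e-02  9.2130e+01] [ -2.8 -41.3 -40.2  61.2   2.5  -4.2] [-7.9  1.2  2.7] [0.21 1.06 0.2 ] 0.0258
s,lat,up mm [ 4.5  1.8 -0. ] nozzle yaw 2.1 pitch 30.04 roll 0.06 axial F 5.5
time: 15.85
ee_pos: [0.4557, -0.0095, 0.1499]
tcp_rot: [-119.8, -0.1, 92.1]
wrist_force: [-19.4, 1.4, 1.6]
opening: 0.0263
[ 0.4557 -0.0095  0.1499] [-1.1977e+02 -8.0000e-02  9.2130e+01] [ -2.7 -40.9 -39.9  61.3   2.5  -4.2] [-19.4   1.4   1.6] [0.22 2.81 0.29] 0.0263
s,lat,up mm [ 3.9  1.8 -1. ] nozzle yaw 2.08 pitch 29.77 roll 0.08 axial F 16.0
```

```bash
python3 -m jog '[[1,-0.02,0,0.04,0,0,0],[1,-0.03,0,0.06,0,0,0],[1,-0.03,0,0.06,0,0,0]]'; python3 st.py;  python3 - <<'E'
from h import *
im,d,P,T,m=cam("side"); np.savez('side2.npz',P=P,im=im); save('s2.png',cv2.resize(im[150:240,245:365],(800,600),interpolation=cv2.INTER_CUBIC))
E
```

```text
time: 16.15
ee_pos: [0.4553, -0.0095, 0.1513]
tcp_rot: [-119.8, -0.1, 92.1]
wrist_force: [-11.0, 1.8, -2.3]
opening: 0.026
[ 0.4553 -0.0095  0.1513] [-1.1982e+02 -7.0000e-02  9.2130e+01] [ -2.8 -41.  -39.8  61.4   2.5  -4.2] [-11.    1.8  -2.3] [0.15 2.23 0.28] 0.026
s,lat,up mm [3.5 1.8 0.4] nozzle yaw 2.09 pitch 29.82 roll 0.07 axial F 10.6
```

View pics/s2.png

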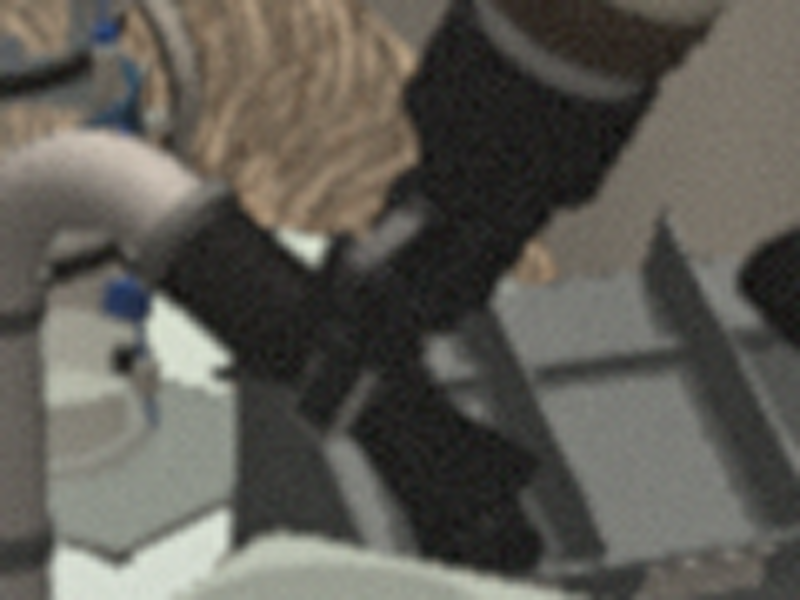

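```bash
python3 -m jog '[[1,0.05,0,0.04,0,0,0],[1,0.1,0,0.08,0,0,0],[1,0.1,0,0.08,0,0,0]]' 120; python3 st.py;  python3 -m jog '[[1,0.05,0,0.04,0,0,0],[1,0.1,0,0.08,0,0,0],[1,0.1,0,0.08,0,0,0]]'; python3 st.py
```

```text
time: 16.5
ee_pos: [0.4562, -0.0094, 0.1514]
tcp_rot: [-119.5, -0.1, 92.1]
wrist_force: [-21.0, 1.9, -2.4]
opening: 0.0255
[ 0.4562 -0.0094  0.1514] [-1.1953e+02 -1.0000e-01  9.2130e+01] [ -2.7 -40.5 -39.5  61.6   2.5  -4.2] [-21.    1.9  -2.4] [0.2  3.83 0.33] 0.0255
s,lat,up mm [ 2.6  1.8 -0.3] nozzle yaw 2.07 pitch 29.53 roll 0.1 axial F 19.3
time: 16.8
ee_pos: [0.4567, -0.0094, 0.1512]
tcp_rot: [-119.2, -0.1, 92.1]
wrist_force: [-33.6, 0.7, -4.7]
opening: 0.0253
[ 0.4567 -0.0094  0.1512] [-119.21   -0.12   92.12] [ -2.7 -40.  -39.1  61.8   2.5  -4.2] [-33.6   0.7  -4.7] [0.2  5.83 0.37] 0.0253
s,lat,up mm [ 2.2  1.8 -1.1] nozzle yaw 2.06 pitch 29.21 roll 0.12 axial F 31.4
```

```bash
cat > gap.py <<'E'
from h import *
import sys
for n,seat in(("side",(.5166,-.0063,.2028)),("top",(.5152,-.0052,.2024))):
    im,d,P,T,m=cam(n); y=np.radians(2);a=np.array([-.866*np.cos(y),-.866*np.sin(y),-.5])
    D=P-seat; s=D@a; r=np.linalg.norm(D-s[...,None]*a,axis=-1); g=im.astype(float).max(-1)
    old=np.load(n+'0.npz')['im'].astype(float).max(-1)
    k=(r<.03)&(r>.015)
    print(n,[(round(b*1e3,1),int((k&(abs(s-b)<.001)).sum()),round(1e3*np.median(r[k&(abs(s-b)<.001)]),1),int(np.median(g[k&(abs(s-b)<.001)]))) for b in np.arange(-.012,.013,.002) if (k&(abs(s-b)<.001)).any()])
E
python3 gap.py
```

```text
side [(np.float64(-12.0), 10, np.float64(18.3), 154), (np.float64(-10.0), 3, np.float64(21.1), 110), (np.float64(-8.0), 9, np.float64(23.6), 124), (np.float64(-6.0), 17, np.float64(23.8), 102), (np.float64(-4.0), 18, np.float64(24.0), 89), (np.float64(-2.0), 21, np.float64(22.8), 76), (np.float64(0.0), 25, np.float64(21.7), 60), (np.float64(2.0), 8, np.float64(21.6), 50), (np.float64(4.0), 14, np.float64(22.1), 41), (np.float64(6.0), 12, np.float64(22.8), 40), (np.float64(8.0), 19, np.float64(22.9), 40), (np.float64(10.0), 20, np.float64(21.6), 40), (np.float64(12.0), 12, np.float64(21.1), 41)]
top [(np.float64(-12.0), 34, np.float64(21.0), 123), (np.float64(-10.0), 46, np.float64(23.5), 115), (np.float64(-8.0), 22, np.float64(24.2), 110), (np.float64(-6.0), 26, np.float64(25.0), 108), (np.float64(-4.0), 14, np.float64(24.4), 107), (np.float64(-2.0), 7, np.float64(22.6), 88), (np.float64(0.0), 29, np.float64(22.1), 71), (np.float64(2.0), 19, np.float64(23.5), 54), (np.float64(4.0), 23, np.float64(22.9), 52), (np.float64(6.0), 16, np.float64(22.6), 51), (np.float64(8.0), 13, np.float64(21.9), 51), (np.float64(10.0), 20, np.float64(21.7), 51), (np.float64(12.0), 21, np.float64(21.8), 52)]
```

```bash
python3 -m jog '[[1,0,0,0.01,0,-0.1,0],[1,0,0,0.02,0,-0.2,0],[1,0,0,0.02,0,-0.2,0]]'; python3 st.py;  python3 -m jog '[[1,0.06,0,0.05,0,-0.05,0],[1,0.12,0,0.1,0,-0.1,0],[1,0.12,0,0.1,0,-0.1,0]]'; python3 st.py
```

```text
time: 17.2
ee_pos: [0.457, -0.0094, 0.1514]
tcp_rot: [-120.3, -0.1, 92.1]
wrist_force: [-28.0, 1.8, -7.5]
opening: 0.0255
[ 0.457  -0.0094  0.1514] [-1.2026e+02 -8.0000e-02  9.2120e+01] [ -2.7 -41.2 -40.1  61.    2.5  -4.2] [-28.    1.8  -7.5] [0.18 5.54 0.4 ] 0.0255
s,lat,up mm [2.2 1.8 0.3] nozzle yaw 2.08 pitch 30.26 roll 0.08 axial F 28.0
time: 17.5
ee_pos: [0.4575, -0.0094, 0.1509]
tcp_rot: [-120.3, -0.1, 92.1]
wrist_force: [-43.7, 0.9, -10.2]
opening: 0.0254
[ 0.4575 -0.0094  0.1509] [-1.2032e+02 -8.0000e-02  9.2110e+01] [ -2.7 -41.2 -40.1  60.8   2.5  -4.2] [-43.7   0.9 -10.2] [0.16 8.14 0.44] 0.0254
s,lat,up mm [ 1.9  1.8 -0.3] nozzle yaw 2.06 pitch 30.32 roll 0.08 axial F 42.9
```

```bash
python3 -m jog '[[1,-0.1,0,-0.06,0,0.1,0],[1,-0.2,0,-0.13,0,0.15,0],[1,-0.2,0,-0.13,0,0.15,0]]'; python3 st.py
```

```text
time: 17.8
ee_pos: [0.4567, -0.0094, 0.1523]
tcp_rot: [-120.3, -0.1, 92.1]
wrist_force: [-13.5, 2.0, -9.7]
opening: 0.0256
[ 0.4567 -0.0094  0.1523] [-1.2026e+02 -8.0000e-02  9.2130e+01] [ -2.8 -41.2 -40.   61.1   2.5  -4.2] [-13.5   2.   -9.7] [0.28 3.59 0.28] 0.0256
s,lat,up mm [1.9 1.8 1.1] nozzle yaw 2.09 pitch 30.26 roll 0.08 axial F 16.4
```

```bash
python3 -m jog '[[1,-0.06,0,-0.06,0,0,0],[1,-0.06,-0.03,-0.08,0,0,0],[1,-0.06,-0.03,-0.08,0,0,0]]'; python3 st.py; python3 -m jog '[[0.4,0,0,0,0,0,0],[0.3,0,0,0,0,0,0],[0.2,0,0,0,0,0,0],[0.2,0,0,0,0,0,0]]'; python3 st.py; python3 gap.py
```

```text
time: 18.1
ee_pos: [0.4568, -0.0096, 0.1523]
tcp_rot: [-120.5, -0.1, 92.2]
wrist_force: [-5.5, 7.0, -7.8]
opening: 0.0255
[ 0.4568 -0.0096  0.1523] [-120.53   -0.13   92.21] [ -2.9 -41.5 -40.2  60.9   2.7  -4.3] [-5.5  7.  -7.8] [0.9  2.36 0.78] 0.0255
s,lat,up mm [1.9 1.9 1.5] nozzle yaw 2.13 pitch 30.53 roll 0.13 axial F 8.5
time: 18.5
ee_pos: [0.4588, -0.0108, 0.1558]
tcp_rot: [-120.9, 0.0, 92.1]
wrist_force: [0.6, 0.2, 0.3]
opening: 0.0684
[ 0.4588 -0.0108  0.1558] [-1.2092e+02  2.0000e-02  9.2070e+01] [ -2.9 -41.6 -40.   60.7   2.5  -4.3] [0.6 0.2 0.3] [-0.03  0.45 -0.05] 0.0684
s,lat,up mm [-1.4  3.2  4. ] nozzle yaw 2.08 pitch 30.92 roll -0.02 axial F -0.7
side [(np.float64(-12.0), 7, np.float64(18.5), 127), (np.float64(-10.0), 4, np.float64(20.7), 137), (np.float64(-8.0), 12, np.float64(23.0), 114), (np.float64(-6.0), 15, np.float64(24.2), 117), (np.float64(-4.0), 15, np.float64(24.1), 86), (np.float64(-2.0), 22, np.float64(22.9), 78), (np.float64(0.0), 21, np.float64(23.0), 68), (np.float64(2.0), 12, np.float64(21.7), 48), (np.float64(4.0), 16, np.float64(22.1), 43), (np.float64(6.0), 19, np.float64(22.2), 39), (np.float64(8.0), 15, np.float64(21.1), 39), (np.float64(10.0), 17, np.float64(21.5), 42), (np.float64(12.0), 12, np.float64(22.0), 40)]
top [(np.float64(-12.0), 36, np.float64(21.5), 125), (np.float64(-10.0), 44, np.float64(23.1), 107), (np.float64(-8.0), 23, np.float64(24.0), 106), (np.float64(-6.0), 22, np.float64(24.3), 111), (np.float64(-4.0), 14, np.float64(24.7), 101), (np.float64(-2.0), 15, np.float64(23.4), 85), (np.float64(0.0), 26, np.float64(22.7), 63), (np.float64(2.0), 15, np.float64(23.6), 55), (np.float64(4.0), 22, np.float64(23.0), 51), (np.float64(6.0), 18, np.float64(22.7), 51), (np.float64(8.0), 13, np.float64(22.4), 52), (np.float64(10.0), 19, np.float64(22.0), 52), (np.float64(12.0), 17, np.float64(21.7), 51)]
```

```bash
python3 -m jog '[[0.1,-0.3,0,0.52,0,0,0],[0.1,-0.7,0,1.2,0,0,0],[0.1,-1.3,0,2.25,0,0,0],[0.1,-2,0,3.46,0,0,0],[0.1,-2,0,3.46,0,0,0]]'; python3 -m jog '[[0.1,-0.5,0,0.5,0,1.2,0],[0.1,-1,0,1,0,2.4,0],[0.1,-1.5,0,1.5,0,3.6,0],[0.1,-1.5,0,1.5,0,3.6,0]]'
python3 - <<'E'
from h import *
o=bot.get_obs()
im,d,P,T,m=cam("wrist"); np.savez('w6.npz',P=P,im=im,T=T)
im2,_,P2,_,_=cam("side"); im3,_,_,_,_=cam("top")
c=np.zeros((560,800,3),np.uint8); c[:300,:400]=cv2.resize(im,(400,300)); c[:300,400:]=cv2.resize(im2[140:260,220:380],(400,300)); c[300:,:400]=cv2.resize(im3[130:260,160:360],(400,260))
c[300:,400:]=cv2.resize(im2[220:350,180:380],(400,260)); save('f.png',c)
print(o['ee_pos'],o['q'].round(1))
E
```

```text
time: 19.1
ee_pos: [0.4086, -0.0108, 0.2469]
tcp_rot: [-121.3, 0.0, 92.1]
wrist_force: [-0.2, 0.7, 0.4]
opening: 0.0768
time: 19.5
ee_pos: [0.3722, -0.0107, 0.2796]
tcp_rot: [-102.7, -0.6, 92.0]
wrist_force: [0.4, 0.7, 0.3]
opening: 0.0769
[ 0.37222949 -0.01074177  0.27959115] [ -3.  -30.1 -14.4  93.1   1.7  -4.7]
```

View pics/f.png

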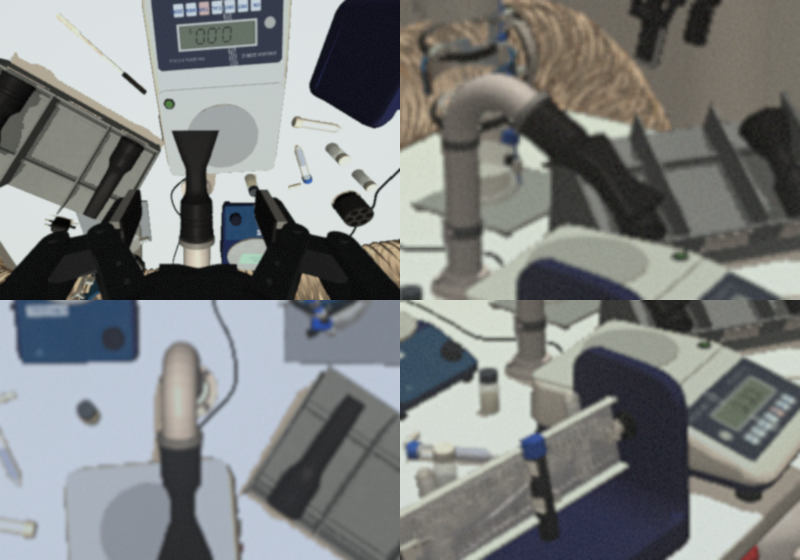

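Run:
```python
from h import *
f=np.load('w6.npz'); P=f['P']; g=f['im'].max(-1).astype(float)
y=np.radians(2);a=np.array([-.866*np.cos(y),-.866*np.sin(y),-.5]); n=np.array([-.5*np.cos(y),-.5*np.sin(y),.866]); l=np.cross(n,a)
D=P-[.5156,-.0057,.204]; s,L,N=D@a,D@l,D@n; k=(abs(L)<.036)&(N>0)&(N<.03)&(s>-.03)&(s<.16)
for b in list(np.arange(-.012,.012,.0015))+list(np.arange(.03,.150,.012))+list(np.arange(.132,.146,.002)):
    m=k&(abs(s-b)<.001)
    if m.sum()>3:
        p=np.polyfit(L[m],N[m],1); print(round(b*1e3,1),m.sum(),'g',int(np.median(g[m])),'Lmid',(1e3*np.mean(np.percentile(L[m],[2,98]))).round(1),'wid',(1e3*np.ptp(np.percentile(L[m],[2,98]))).round(1),'N50,95',(1e3*np.percentile(N[m],[50,95])).round(1),'roll',np.degrees(p[0]).round(1))
```

```text
-12.0 69 g 194 Lmid -0.3 wid 31.0 N50,95 [17.4 19. ] roll 1.8
-10.5 25 g 194 Lmid 0.4 wid 19.7 N50,95 [18.  19.3] roll 0.8
-7.5 62 g 148 Lmid -0.4 wid 42.4 N50,95 [21.2 24.5] roll 2.1
-6.0 102 g 132 Lmid 0.2 wid 43.7 N50,95 [22.  24.8] roll -0.1
-4.5 119 g 125 Lmid 0.2 wid 45.0 N50,95 [21.5 24.7] roll -0.3
-3.0 108 g 123 Lmid -0.3 wid 44.7 N50,95 [21.3 24.7] roll 0.2
-1.5 134 g 104 Lmid 0.1 wid 44.5 N50,95 [20.9 25. ] roll 1.8
-0.0 225 g 51 Lmid 0.1 wid 44.9 N50,95 [18.5 24.4] roll -0.6
1.5 26 g 33 Lmid 0.4 wid 39.4 N50,95 [19.  22.1] roll -3.1
3.0 85 g 32 Lmid 0.3 wid 42.3 N50,95 [20.7 23.6] roll 0.4
4.5 102 g 28 Lmid 0.1 wid 42.0 N50,95 [20.9 23.3] roll 0.8
6.0 102 g 27 Lmid 0.1 wid 42.0 N50,95 [20.3 23.1] roll -0.9
7.5 125 g 27 Lmid 0.0 wid 44.2 N50,95 [19.8 23.6] roll -0.5
9.0 124 g 27 Lmid 0.3 wid 42.9 N50,95 [18.9 22.8] roll -1.5
10.5 105 g 27 Lmid 0.0 wid 40.1 N50,95 [19.8 22.6] roll -0.1
30.0 74 g 28 Lmid 0.7 wid 38.7 N50,95 [19.4 21.9] roll -2.8
42.0 95 g 27 Lmid 0.4 wid 39.1 N50,95 [19.3 22.3] roll 0.1
54.0 101 g 21 Lmid 0.2 wid 33.7 N50,95 [16. 18.] roll 0.3
66.0 70 g 37 Lmid 0.6 wid 26.4 N50,95 [13.2 14.6] roll -2.6
78.0 66 g 38 Lmid 0.7 wid 26.9 N50,95 [12.6 14.1] roll -0.2
90.0 61 g 38 Lmid 0.4 wid 26.6 N50,95 [12.4 13.7] roll 2.5
102.0 78 g 38 Lmid 0.8 wid 34.4 N50,95 [11.4 12.5] roll -0.0
114.0 96 g 38 Lmid 1.2 wid 42.0 N50,95 [11.2 12.5] roll -0.3
126.0 112 g 37 Lmid 0.7 wid 49.9 N50,95 [10.6 11.9] roll 0.2
138.0 129 g 37 Lmid 1.3 wid 57.9 N50,95 [10.3 11.3] roll -0.2
132.0 153 g 38 Lmid 0.6 wid 53.9 N50,95 [10.5 11.6] roll 0.1
134.0 137 g 37 Lmid 1.0 wid 55.2 N50,95 [10.1 11.6] roll -0.0
136.0 129 g 37 Lmid 1.3 wid 57.0 N50,95 [10.3 11.6] roll -0.4
138.0 129 g 37 Lmid 1.3 wid 57.9 N50,95 [10.3 11.3] roll -0.2
140.0 133 g 61 Lmid 1.2 wid 58.7 N50,95 [10.1 11.3] roll -0.1
142.0 66 g 112 Lmid 0.5 wid 58.6 N50,95 [10.3 11.2] roll 0.1
```

```bash
python3 -c "
from workcell import bot;print(bot.job_done(), bot.get_obs()['time'])"
```

```text
the job is handed in; nothing more can be done
the job is handed in; nothing more can be done
```

I took the slot nozzle from the middle bay, turned it round and pushed it onto the spigot. It holds by friction with the gripper open and withdrawn, and I handed the job in at about 20 s.

- **Push:** Near home it met a hard stop. The axial force reached 43 N with the nozzle square to the spigot, and the last 0.3 mm of movement was compliance.
- **Fit (wrist-camera depth, after release):** The nozzle's black plastic starts at the collar face (0 mm) and its mouth ends about 140 mm out, which matches its length. The axis lies within about 1 mm of the spigot's, and the mouth's roll is about 0 degrees.
- **Disagreement:** Pose readings from the arm alone put the rim 1.9 mm short of the collar. I blame my estimate of the grip offset and the calibration, because the depth check and the hard stop both say it is home.
- **Other objects:** The other two nozzles still lay in their bays. The arm never came near the vial or the tube, and both look undisturbed in the last pictures. I did not re-measure their positions.

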